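Pin the hinged flange clamp of the vacuum port

TASK

Put the flange clamp on the vacuum port back together: slide the hinge eye of the loose clamp half into the fork of the fixed half until its hole is in line under the hinge pin, with the loose half still standing wide open, then push the pin fully home through it. Then swing the loose half shut around the port, so that the two end lugs meet, and leave the other things on the bench where they are.

Things in the scene. Friction and masses are not known exactly. Their poses are not given: they have to be found in the camera images.
- port: Vacuum port, fixed: upright steel pipe stub with a blank flange, 54 mm across, 44 high, with the fixed aluminium clamp half on its +x side (wall 10 mm thick, 32 high, out to x 40) and a dark foot (50 x 70 x 8 mm, x 37 to 87). Origin: stub axis at bench height, z up. Hinge fork at x 0, y +52 mm.
- hinge (a point): Axis of the fixed fork, at bench height, axes as port. Two round cheeks 28 mm across, at heights 0-10 and 23-34 mm; the eye goes between them. Mouth open towards direction 112 deg of the port frame (from +x to +y).
- fork_seat (a point): Bottom of the fork, 15 mm from the hinge axis in direction 292 deg of the port frame, 16 mm up. Two upright faces here form a V that touches the eye's nose at 247 and 337 deg: pushed in along 292 deg to the stop, the eye is centred under the pin.
- pin (a joint): Steel hinge pin, m pushed down: 0 to 0.002 at start (standing up, tip still in the upper cheek), 0.022 home (head on the upper cheek). Shank 8 mm with tapered tip, upright on the hinge axis; moves only up and down, stays where left; takes about 5 N. If the eye is over about 3 mm off the axis, the tip strikes it.
- pin_head (a point): Centre of the top of the pin's flat round head (16 mm across, 6 mm thick): 62 mm above the bench at joint 0, 40 mm when home.
- jaw: Loose aluminium clamp half, about 0.16 kg, flat on the bench, walls 10 mm thick, 32 high. Origin: axis of its hinge eye, underside, z up. Shut, its axes are parallel to the port's and its origin is on hinge; it opens clockwise seen from above (negative yaw). The port bars the eye from the fork with the half shut: enter it turned 1 to 1.6 rad clockwise from shut.
- jaw_eye (a point): The eye's axis at the underside of the loose half (origin of jaw). Eye: ring 24 mm across with a 10 mm hole, at heights 12 to 21 mm, on a 10 mm wide neck towards the jaw's -x.
- jaw_grip (a point): Middle of the loose half's straight wall, 16 mm up, at (-35, -52) mm in the jaw frame; 10 mm thick along the jaw's x. The wall's centre line in that frame: (-22, 0), (-35, -24), straight to (-35, -80), then (-10, -100). Can be pinched here from above, or pushed.
- jaw_lug (a point): Meeting face of the loose half's end lug, 16 mm above its underside; the lug spans x -10.5 to -0.5, y -95 to -125 mm in the jaw frame. Within about 1 mm of port_lug when shut.
- port_lug (a point): Meeting face of the fixed half's end lug, 16 mm above the bench; the lug spans x 0.5 to 10.5, y -43 to -73 mm in the port frame, 32 high.
- sample_bottle: clear plastic sample bottle with a yellow cap, 48 mm across, 130 mm high; bystander. Origin at the centre of its underside.
- beaker: open glass beaker, 68 mm across, 85 mm high; bystander. Origin at the centre of its underside.
- seal_ring: flat steel ring 52 mm across, 6 mm high, lying on the bench; bystander. Origin at the centre of its underside.
- spanner: steel spanner lying on the bench; bystander. Origin at the middle of its handle's underside or nearby.
- parts_tray: low white tray 120 x 160 x 30 mm with a brass stud in it; bystander. Origin at the centre of its underside.
- blank: spare steel blanking disc with a knob, 50 mm across, 18 mm high; bystander. Origin at the centre of its underside.
- keypad: grey keypad box 110 x 170 x 30 mm; bystander. Origin at the centre of its underside.
Not all that is in view belongs to the job. What is shaped like the port but pink is not meant. Leave any red look-alike of the jaw alone.

How it is judged:
By the outcome, as a careful person would: the job done as asked, in the order asked, and still so for the second after the job is handed in, with the robot touching nothing.
It also fails if it takes over 64 s, if anything falls off the work surface, if the arm or the gripper's body presses on something with over 40 N, if the wrist force passes 120 N, or if a joint passes its speed limit or range.

ROBOT

A 7-joint arm with a two-finger parallel gripper is mounted at the origin on the work surface. World frame = base frame: x ahead of the robot, y to its left, z up, the work surface at z = 0. Lengths are in m, angles in rad, forces in N, time in s.
With the tool pointing down it reaches from about 0.4 to 0.9 m from the base axis. Payload 5.6 kg.
Tool frame: the origin (TCP) lies at the very end of the fingers, on their centre line; the grasp point (between the pads) lies 19 mm behind it; x points along the fingers, z is the direction in which the jaws open and shut, and the axes are right-handed (so a half turn about x gives the same grasp; the last joint's range is limited). The gripper opens to 92 mm and grips with 3 to 60 N. Pads are 20 mm wide; open, the fingers measure 128 mm over their backs; the gripper's body (75 mm by 189 mm) begins 69 mm behind the grasp point.
Start: joints at [1.092, 0.468, -0.012, 1.603, 0.006, 1.071, -0.056], TCP at [0.274, -0.589, 0.215] pointing down, gripper open.
Joint ranges: [-2.53, 2.53], [-0.31, 2.02], [-1.57, 1.55], [0.28, 2.44], [-1.29, 4.43], [0.15, 1.84], [-2.92, 2.92]. Speed limits (rad/s): [2.57, 2.57, 3.14, 3.14, 3.14, 3.14, 3.14].

INTERFACE

Orientations are given as a unit quaternion [x, y, z, w].
In Python, from station import get_state, grab_frame, calibration, bot, boxes_of, outline_of, pinpoint gives the robot as it stands. The module is installed in compiled form; this text tells all that it offers.
- The arm moves only by the tool arm_command, never from a script. Its argument "deltas" is a list that holds one entry, the list of rows, each a list of 4 numbers: the shift along the tool's x, y, z in cm, then the turn about the tool's x in degrees. In form: [[[x, y, z, twist], ...]]. A call has 1 to 8 rows; each row shifts and turns the pose as measured when the row begins, along the tool's axes as they then stand; what a row does not reach is not made up. A row lasts 1/12 s, in which the tool goes at most 41.7 mm and 7.16 degrees, less where a joint would pass 70% of its speed; a pose out of reach is approached as far as the arm can. A call is refused whole if a number of a shift passes 4.17 or a number of a turn 7.16, either way. A call with a gripper value outside its range is refused whole. "hand" is the opening, from 0 (shut) to 1 (fully open), set as the call begins (left out, the last holds). The fingers move at their own pace and stop on an object; "grip_force" is the grip in N (left out, the last holds). Time passes only in rows, so rows that do not move let the fingers close. It gives the time, the measured TCP pose, the force and the opening at its end, in the units of the state.
- get_state(): the state, without advancing time (a new reading comes with each control period).
- grab_frame(name): name is "scene" or "side" or "wrist"; returns the picture (400x640x3 uint8, blue, green, red); there is no depth.
- calibration(name): a dict with "intrinsics" (3x3 intrinsics, pixels), "cam_to_world" (4x4, takes a point from camera to world coordinates). Camera axes: x right, y down, z forward; pixel columns grow to the right and rows downward; lengths in m; the calibration is good to about 2 mm. A picture is of the moment at which its call begins: read the wrist's pose just before it. calibration takes no time and is no camera call; for the wrist camera it gives the pose at the moment of the call.
- bot.finish_job(): hands the job in, once; it reports no verdict.
Trained networks look in the newest picture that a camera, given by its name, has taken for a name from the list of things; names that differ only in an ending like _2 or _b are one class to them, and where a whole thing is asked for, a point or a joint stands for the part that bears it (a point fixed in the world has none). Each returns a list of dicts, best first, with "conf" (0 to 1); they miss things now and then, are a little off and sometimes report something else, mostly with a low value. They report only what shows in the picture. A call takes as long as a camera call. They do not tell look-alikes from the thing itself.
- boxes_of(camera, name): "xyz" ([x, y, z] in m, in world coordinates, good to about 4 mm: the middle of the surface that is visible of it).
- outline_of(camera, name): "region" (400x640 bool, what is visible of it).
- pinpoint(camera, name): "xyz" ([x, y, z] in m, in world coordinates, good to about 4 mm: a listed point, or the origin of a listed thing).
The state is a dict: "t": time; "joints": joint angles; "joint_vel": joint speeds; "joint_torque": joint torques, N m; "eef_pos": TCP position; "ee_rot": TCP orientation; "contact_force": force on the tool from outside, world axes, zero at the start; "torque": the same for the moment, N m; "opening": opening from 0.0 (shut) to 1.0 (fully open).
Only numpy, scipy, OpenCV 4.12 (cv2) and the standard library are available. Lean on these libraries where they do the work, as an engineer would, in place of code of your own. Each camera call takes 0.05 s, during which the arm holds its last target. There are 200 camera calls.

## Working session

There is one attempt and no reset: what is moved stays moved. The work goes in short steps, Python scripts to look and compute and a tool call to move; the robot and the scene stay as the last step left them, time stands still between calls to the robot, and variables do not carry over. Pictures are saved under pics/ and viewed, about 8 in all and at most 12, crops included, and the job is handed in when it is done.

Besides the shell and the picture viewer there is one more tool, called after "Emit:" by a JSON object that holds its "method" and its "body", one argument or row to a line. arm_command: Moves the arm, as the interface text tells. Its arguments: {"type":"object","properties":{"deltas":{"type":"array"},"hand":{"type":"number"},"grip_force":{"type":"number"}},"required":["deltas"]}

```bash
mkdir -p pics; cat > h.py <<'E'
import numpy as np, cv2
from station import *
def shot(cam,fn,crop=None,scale=1):
    im=grab_frame(cam)
    if crop: im=im[crop[1]:crop[3],crop[0]:crop[2]]
    if scale!=1: im=cv2.resize(im,None,fx=scale,fy=scale,interpolation=cv2.INTER_CUBIC)
    cv2.imwrite('pics/'+fn,im)
def proj(cam,p):
    c=calibration(cam);M=np.linalg.inv(np.array(c['cam_to_world']));q=M[:3,:3]@np.array(p)+M[:3,3]
    k=np.array(c['intrinsics'])@q;return (k[:2]/k[2]).round(1)
def unproj(cam,uv,z):
    c=calibration(cam);T=np.array(c['cam_to_world']);d=T[:3,:3]@np.linalg.solve(np.array(c['intrinsics']),[uv[0],uv[1],1.])
    return (T[:3,3]+d*(z-T[2,3])/d[2]).round(4)
E
python3 - <<'E'
from h import *
np.set_printoptions(precision=4,suppress=True)
a=grab_frame('scene');b=grab_frame('side')
cv2.imwrite('pics/a.png',a);cv2.imwrite('pics/b.png',b)
for n in ['port','hinge','pin_head','jaw','jaw_eye','jaw_grip','jaw_lug','port_lug']:
  for c in ['scene','side']:
    print(n,c,[(np.round(d['xyz'],4),round(d['conf'],2)) for d in pinpoint(c,n)[:3]])
s=get_state();print(s['t'],s['eef_pos'],s['ee_rot'],s['opening'])
E
```

```text
port scene [(array([ 0.5655,  0.0499, -0.0028]), 0.61), (array([0.5734, 0.1013, 0.0595]), 0.59), (array([ 0.282 ,  0.1693, -0.0007]), 0.57)]
port side [(array([0.2819, 0.1612, 0.0008]), 0.95), (array([0.5636, 0.048 , 0.0023]), 0.63)]
hinge scene [(array([0.573 , 0.104 , 0.0018]), 0.89), (array([0.2757, 0.219 , 0.0019]), 0.88), (array([ 0.6181, -0.2119,  0.0164]), 0.52)]
hinge side [(array([ 0.2764,  0.2135, -0.0005]), 0.81)]
pin_head scene [(array([ 0.584 , -0.263 , -0.0022]), 0.46), (array([ 0.578 , -0.1522,  0.0156]), 0.45), (array([0.573 , 0.1026, 0.0608]), 0.39)]
pin_head side [(array([0.5709, 0.105 , 0.0666]), 0.58), (array([0.2758, 0.2193, 0.0631]), 0.45)]
jaw scene [(array([ 0.5864, -0.2588, -0.0002]), 0.87), (array([ 0.4731, -0.212 ,  0.001 ]), 0.84), (array([ 0.7843, -0.024 , -0.0011]), 0.58)]
jaw side [(array([ 0.5845, -0.2603,  0.0003]), 0.62), (array([ 0.4712, -0.2133,  0.0029]), 0.62)]
jaw_eye scene [(array([ 0.4685, -0.2134,  0.0013]), 0.97), (array([ 0.5853, -0.2592, -0.0009]), 0.74)]
jaw_eye side [(array([ 0.5829, -0.2619,  0.001 ]), 0.59), (array([ 0.4669, -0.2126,  0.0034]), 0.44)]
jaw_grip scene [(array([ 0.6194, -0.2096,  0.0146]), 0.74), (array([ 0.4425, -0.2691,  0.0153]), 0.56), (array([ 0.6996, -0.1574,  0.0022]), 0.28)]
jaw_grip side [(array([ 0.4435, -0.2721,  0.0205]), 0.77), (array([ 0.618 , -0.2061,  0.0167]), 0.46), (array([0.573 , 0.0868, 0.012 ]), 0.32)]
jaw_lug scene [(array([ 0.4881, -0.3224,  0.0164]), 0.71), (array([ 0.5779, -0.1509,  0.0146]), 0.56)]
jaw_lug side [(array([ 0.4862, -0.3249,  0.0138]), 0.68), (array([ 0.5776, -0.1509,  0.0161]), 0.49)]
port_lug scene [(array([ 0.5516, -0.008 ,  0.0199]), 0.91), (array([0.2828, 0.1037, 0.0139]), 0.91)]
port_lug side [(array([0.2832, 0.103 , 0.0124]), 0.93), (array([ 0.5532, -0.0052,  0.0162]), 0.81)]
0.9 [ 0.2743 -0.5893  0.2146] [ 0.3801  0.5962 -0.3801  0.5963] 1.000434279749295
```

View pics/a.png

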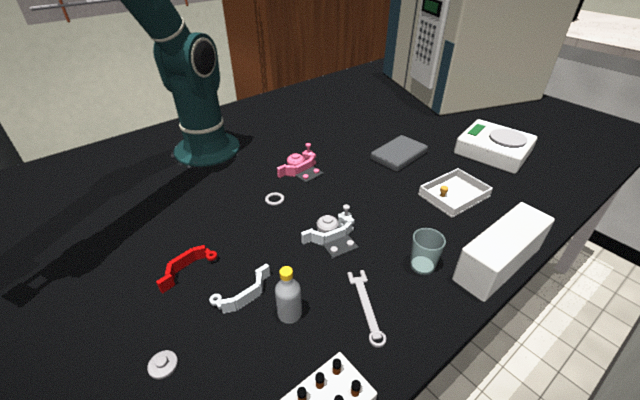

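View pics/b.png

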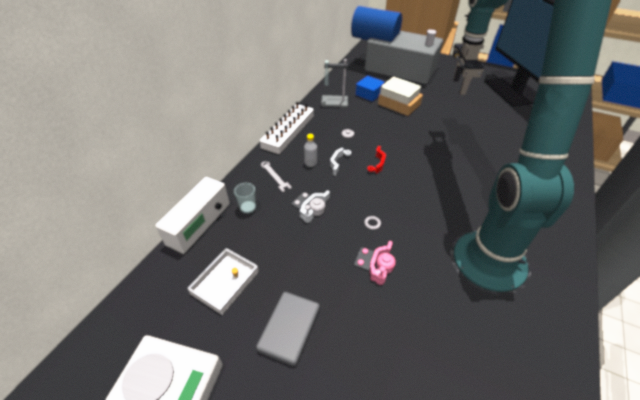

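Scene: silver jaw with its eye at px (215,300) and lug at (265,270), red look-alike at (187,265). Port at (328,228), pin at (347,212), bottle at (288,298). Next I'll get the bystanders and tool axes.

```bash
python3 - <<'E'
from h import *
from scipy.spatial.transform import Rotation as R
np.set_printoptions(precision=4,suppress=True)
grab_frame('scene');grab_frame('side')
for n in ['sample_bottle','beaker','seal_ring','spanner']:
  for c in ['scene','side']:
    print(n,c,[(np.round(d['xyz'],4),round(d['conf'],2)) for d in pinpoint(c,n)[:2]])
s=get_state();print(R.from_quat(s['ee_rot']).as_matrix())
for n,p in dict(eye=(.585,-.26,.02),grip=(.618,-.208,.03),lug=(.578,-.151,.03),hinge=(.573,.104,.06)).items(): print(n,proj('scene',p))
c=calibration('wrist');print(c['cam_to_world'])
E
```

```text
sample_bottle scene [(array([ 0.6991, -0.1571, -0.0008]), 0.84)]
sample_bottle side [(array([ 0.6957, -0.1633,  0.0019]), 0.89), (array([0.6751, 0.4223, 0.    ]), 0.62)]
beaker scene [(array([ 0.7842,  0.1431, -0.0044]), 0.71)]
beaker side [(array([ 0.7846,  0.146 , -0.0022]), 0.83)]
seal_ring scene [(array([0.376 , 0.021 , 0.0007]), 0.43)]
seal_ring side [(array([ 0.3767,  0.0188, -0.0005]), 0.55)]
spanner scene [(array([ 0.7824, -0.0286, -0.0007]), 0.57), (array([ 0.7854,  0.1429, -0.0012]), 0.42)]
spanner side [(array([ 0.7845, -0.0311,  0.0002]), 0.45)]
[[-0.      0.9065  0.4221]
 [-0.      0.4221 -0.9065]
 [-1.     -0.      0.    ]]
eye [214.3 297.3]
grip [244.7 291.2]
lug [258.5 265.6]
hinge [345.2 205.9]
[[ 0.4216 -0.8673 -0.2645  0.3491]
 [-0.9068 -0.4034 -0.1227 -0.5548]
 [-0.0003  0.2916 -0.9566  0.3849]
 [ 0.      0.      0.      1.    ]]
```

Emit:
{"method": "arm_command", "body": {
  "deltas": [
    [[0, 3.8, -1.5, 0], [0, 3.8, -1.5, 0], [0, 3.8, -1.5, 0], [0, 3.8, -1.5, 0], [0, 3.8, -1.5, 0], [0, 3.8, -1.5, 0], [0, 3.8, -1.5, 0], [0, 3.8, -1.5, 0]]
  ],
  "hand": 1
}}

```text
t: 2.07
eef_pos: [0.4972, -0.358, 0.2132]
ee_rot: [0.385, 0.591, -0.39, 0.592]
contact_force: [0.5, -1.0, 0.3]
opening: 1.001
```

Emit:
{"method": "arm_command", "body": {
  "deltas": [
    [[0, 0, 0, -7], [0, 0, 0, -7], [0, 0, 0, -7], [0, 0, 0, -7], [0, 0, 0, -7], [0, 0, 0, -7], [0, 0, 0, -7], [0, 0, 0, -6]]
  ]
}}

```text
t: 2.73
eef_pos: [0.5096, -0.342, 0.2139]
ee_rot: [0.059, 0.704, -0.061, 0.705]
contact_force: [-0.2, 0.3, -0.5]
opening: 0.999
```

Emit:
{"method": "arm_command", "body": {
  "deltas": [
    [[0, 2.6, 1.7, 0], [0, 2.6, 1.7, 0], [0, 2.6, 1.7, 0], [0, 2.6, 1.7, 0], [0, 2.6, 1.7, 0], [0, 0, 0, 0], [0, 0, 0, 0]]
  ]
}}

```text
t: 3.32
eef_pos: [0.6177, -0.2279, 0.2131]
ee_rot: [0.06, 0.704, -0.063, 0.705]
contact_force: [0.4, -1.3, -0.9]
opening: 1.002
```

```bash
cat >> h.py <<'E'
from scipy.spatial.transform import Rotation as R
np.set_printoptions(precision=4,suppress=True)
def st():
    s=get_state();M=R.from_quat(s['ee_rot']).as_matrix()
    print('t',round(s['t'],2),'p',np.array(s['eef_pos']),'zang',np.degrees(np.arctan2(M[1,2],M[0,2])).round(2),'tilt',M[:2,0].round(4),'op',round(s['opening'],3),'F',np.array(s['contact_force']),'j7',round(s['joints'][6],2))
    return s,M
def pp(cam,names):
    for n in names: print(n,[(np.round(d['xyz'],4),round(d['conf'],2)) for d in pinpoint(cam,n)[:3]])
E
python3 - <<'E'
from h import *
st(); shot('wrist','c.png'); pp('wrist',['jaw_eye','jaw_grip','jaw_lug','sample_bottle'])
E
```

```text
t 3.32 p [ 0.6177 -0.2279  0.2131] zang -9.93 tilt [ 0.001  -0.0043] op 1.002 F [ 0.3526 -1.2507 -0.8757] j7 -0.02
jaw_eye [(array([ 0.4706, -0.2158,  0.0043]), 0.89), (array([ 0.5889, -0.2618, -0.0025]), 0.69)]
jaw_grip [(array([ 0.6173, -0.209 ,  0.0133]), 0.79), (array([ 0.4446, -0.2697,  0.0153]), 0.71)]
jaw_lug [(array([ 0.5794, -0.1478,  0.0128]), 0.82)]
sample_bottle [(array([ 0.6895, -0.1576,  0.0052]), 0.81)]
```

View pics/c.png

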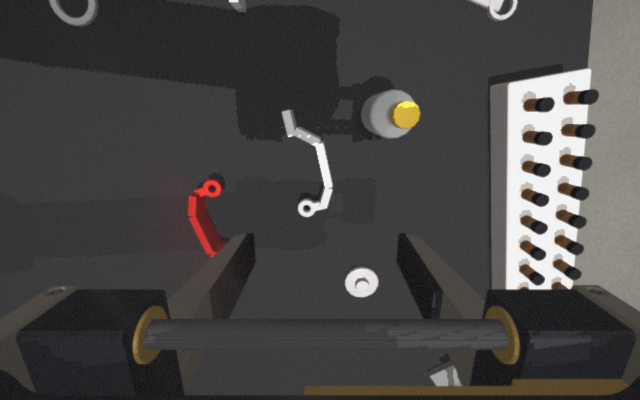

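The wrist view shows the silver jaw's eye at (307,208) and its wall along (322,145)–(327,190), the bottle at (390,112) and the red jaw at (205,215). This agrees with the networks, so I'll descend.

Emit:
{"method": "arm_command", "body": {
  "deltas": [
    [[4.1, 0.1, 0, 0], [4.1, 0, 0, 0], [4.1, 0, 0, 0], [4.1, 0, 0, 0], [2.5, 0, 0, 0], [0, 0, 0, 0]]
  ],
  "hand": 0.7
}}

```text
t: 4.07
eef_pos: [0.6174, -0.2424, 0.0239]
ee_rot: [0.063, 0.699, -0.072, 0.708]
contact_force: [-0.5, 0.7, -0.4]
opening: 0.7
```

```bash
python3 - <<'E'
from h import *
st()
E
```

```text
t 4.07 p [ 0.6174 -0.2424  0.0239] zang -10.93 tilt [ 0.0117 -0.0142] op 0.7 F [-0.4984  0.6702 -0.3558] j7 -0.08
```

Emit:
{"method": "arm_command", "body": {
  "deltas": [
    [[0.4, 0.5, 0, 0], [0.5, 0.5, 0, 0], [0.5, 0.5, 0, 0], [0.3, 0, 0, 0], [0, 0, 0, 0]]
  ]
}}

```text
t: 4.48
eef_pos: [0.6225, -0.2301, 0.0107]
ee_rot: [0.064, 0.697, -0.074, 0.71]
contact_force: [-0.3, 0.6, 0.3]
opening: 0.703
```

```bash
python3 - <<'E'
from h import *
st()
E
```

```text
t 4.48 p [ 0.6225 -0.2301  0.0107] zang -11.18 tilt [ 0.0173 -0.017 ] op 0.703 F [-0.2504  0.5657  0.2725] j7 -0.12
```

Emit:
{"method": "arm_command", "body": {
  "deltas": [
    [[0.3, 0.3, -0.3, 0], [0.2, 0.2, -0.2, 0], [0, 0, 0, 0]]
  ]
}}

```text
t: 4.73
eef_pos: [0.6207, -0.2239, 0.0083]
ee_rot: [0.063, 0.695, -0.074, 0.712]
contact_force: [-0.2, 0.2, -0.5]
opening: 0.696
```

Emit:
{"method": "arm_command", "body": {
  "deltas": [
    [[0, 0, 0, 0], [0, 0, 0, 0], [0, 0, 0, 0], [0, 0, 0, 0], [0, 0, 0, 0], [0, 0, 0, 0], [0, 0, 0, 0], [0, 0, 0, 0]]
  ],
  "hand": 0,
  "grip_force": 30
}}

```text
t: 5.4
eef_pos: [0.6208, -0.2245, 0.0093]
ee_rot: [0.063, 0.695, -0.075, 0.713]
contact_force: [-2.1, 0.8, 3.3]
opening: 0.143
```

```bash
python3 - <<'E'
from h import *
st(); shot('wrist','d.png'); pp('wrist',['jaw_eye','jaw_grip','jaw_lug'])
E
```

```text
t 5.4 p [ 0.6208 -0.2245  0.0093] zang -11.15 tilt [ 0.0232 -0.0196] op 0.143 F [-2.1128  0.8205  3.2972] j7 -0.13
jaw_eye [(array([ 0.4713, -0.2161,  0.0019]), 0.88)]
jaw_grip [(array([ 0.6213, -0.2101,  0.0151]), 0.81), (array([ 0.4477, -0.2675,  0.0161]), 0.56)]
jaw_lug [(array([ 0.5812, -0.1452,  0.0166]), 0.95)]
```

View pics/d.png

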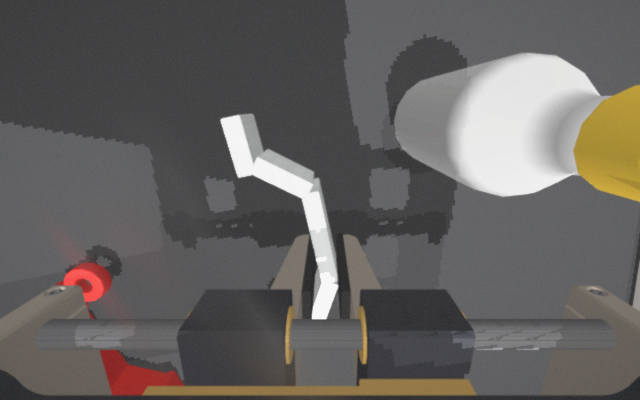

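Opening is 13 mm, so the pads sit on the bend of the wall near (328,285). I'll drag the jaw away from the bottle, then re-grip further along the straight part.

Emit:
{"method": "arm_command", "body": {
  "deltas": [
    [[0, 0, -1.2, 0], [0, 0, -1.2, 0], [0, 0, -1.2, 0], [0, 0, 0, 0]]
  ]
}}

```text
t: 5.93
eef_pos: [0.5899, -0.2178, 0.01]
ee_rot: [0.063, 0.691, -0.075, 0.716]
contact_force: [-0.3, 1.3, -0.5]
opening: 0.112
```

Emit:
{"method": "arm_command", "body": {
  "deltas": [
    [[0, 0, 0, 0], [0, 0, 0, 0], [0, 0.6, 0, 0], [0, 0.6, 0, 0], [0, 0.6, 0, 0], [0, 0, 0, 0]]
  ],
  "hand": 0.5
}}

```text
t: 6.43
eef_pos: [0.5961, -0.198, 0.0094]
ee_rot: [0.064, 0.69, -0.075, 0.717]
contact_force: [0.9, 0.7, -0.3]
opening: 0.497
```

Emit:
{"method": "arm_command", "body": {
  "deltas": [
    [[0, 0, 0, 0], [0, 0, 0, 0], [0, 0, 0, 0], [0, 0, 0, 0], [0, 0, 0, 0], [0, 0, 0, 0]]
  ],
  "hand": 0
}}

```text
t: 6.93
eef_pos: [0.596, -0.197, 0.0093]
ee_rot: [0.063, 0.691, -0.075, 0.717]
contact_force: [-3.6, 0.8, 10.0]
opening: 0.107
```

```bash
python3 - <<'E'
from h import *
st(); grab_frame('wrist'); pp('wrist',['jaw_eye','jaw_grip','jaw_lug'])
grab_frame('scene'); pp('scene',['jaw_eye','jaw_grip','jaw_lug'])
E
```

```text
t 6.93 p [ 0.596  -0.197   0.0093] zang -11.18 tilt [ 0.035  -0.0194] op 0.107 F [-3.5679  0.7909  9.9922] j7 -0.17
jaw_eye [(array([ 0.4704, -0.2182,  0.002 ]), 0.74)]
jaw_grip [(array([ 0.4434, -0.2672,  0.014 ]), 0.85), (array([ 0.593 , -0.2043,  0.0152]), 0.74)]
jaw_lug [(array([ 0.5714, -0.1374,  0.0151]), 0.68)]
jaw_eye [(array([ 0.5498, -0.2494, -0.0013]), 0.67), (array([ 0.4724, -0.2087,  0.0028]), 0.66)]
jaw_grip [(array([ 0.5924, -0.2085,  0.0149]), 0.84), (array([ 0.4443, -0.2701,  0.0163]), 0.74), (array([ 0.548 , -0.244 ,  0.0012]), 0.59)]
jaw_lug [(array([ 0.4883, -0.3231,  0.0148]), 0.78)]
```

Now properly gripped at 9.9 mm. I'll lift the jaw and carry it over the port.

Emit:
{"method": "arm_command", "body": {
  "deltas": [
    [[-1.5, 0, 0, 0], [-2.5, 0, 0, 0], [-2.5, 0, 0, 0], [-2.5, 0, 0, 0], [-1.5, 0, 0, 0], [0, 0, 0, 0]]
  ]
}}

```text
t: 7.83
eef_pos: [0.5889, -0.1955, 0.1145]
ee_rot: [0.064, 0.693, -0.075, 0.714]
contact_force: [0.8, -0.1, -0.8]
opening: 0.103
```

```bash
python3 - <<'E'
from h import *
st(); grab_frame('scene'); pp('scene',['jaw_eye','jaw_grip','jaw_lug'])
E
```

```text
t 7.83 p [ 0.5889 -0.1955  0.1145] zang -11.28 tilt [ 0.0274 -0.0175] op 0.103 F [ 0.7834 -0.0916 -0.791 ] j7 -0.12
jaw_eye [(array([ 0.5426, -0.248 ,  0.1025]), 0.97), (array([ 0.4688, -0.2124,  0.0016]), 0.92)]
jaw_grip [(array([ 0.4438, -0.2723,  0.0174]), 0.79), (array([ 0.587 , -0.2073,  0.1219]), 0.58)]
jaw_lug [(array([ 0.4859, -0.3239,  0.0181]), 0.7), (array([ 0.7815, -0.031 , -0.0017]), 0.46)]
```

Emit:
{"method": "arm_command", "body": {
  "deltas": [
    [[0, 3, -1.4, 0], [0, 3.5, -1.6, 0], [0, 3.5, -1.6, 0], [0, 3.5, -1.6, 0], [0, 3.5, -1.6, 0], [0, 3.5, -1.6, 0], [0, 3.5, -1.6, 0], [0, 3, -1.4, 0]]
  ]
}}

```text
t: 8.7
eef_pos: [0.5109, 0.0931, 0.0902]
ee_rot: [0.07, 0.701, -0.083, 0.704]
contact_force: [0.3, 0.2, -2.6]
opening: 0.109
```

Emit:
{"method": "arm_command", "body": {
  "deltas": [
    [[0, 0, 0, -7], [0, 0, 0, -7], [0, 0, 0, -7], [0, 0, 0, -7], [0, 0, 0, -7], [0, 0, 0, -7], [0, 0, 0, -7], [0, 0, 0, -7]]
  ]
}}

```text
t: 9.37
eef_pos: [0.4991, 0.1077, 0.0787]
ee_rot: [-0.273, 0.661, 0.268, 0.645]
contact_force: [0.6, -0.1, -2.2]
opening: 0.102
```

Emit:
{"method": "arm_command", "body": {
  "deltas": [
    [[0, 0, 0, -7], [0, 0, 0, -7], [0, 0, 0, -7], [0, 0, 0, -7], [0, 0, 0, -7], [0, 0, 0, -7], [0, 0, 0, -5], [0, 0, 0, 0]]
  ]
}}

```text
t: 10.03
eef_pos: [0.4913, 0.1067, 0.067]
ee_rot: [-0.507, 0.497, 0.522, 0.472]
contact_force: [0.2, -0.5, -2.7]
opening: 0.104
```

```bash
python3 - <<'E'
from h import *
st(); shot('wrist','e.png'); pp('wrist',['jaw_eye','jaw_grip','jaw_lug','hinge','pin_head','port','port_lug'])
E
```

```text
t 10.03 p [0.4913 0.1067 0.067 ] zang 93.43 tilt [-0.0388 -0.0113] op 0.104 F [ 0.1539 -0.5121 -2.681 ] j7 0.84
jaw_eye []
jaw_grip [(array([0.4961, 0.1091, 0.0732]), 0.57)]
jaw_lug []
hinge [(array([0.4405, 0.0707, 0.0755]), 0.25)]
pin_head [(array([0.57  , 0.1038, 0.0618]), 0.47)]
port [(array([ 0.5627,  0.0534, -0.    ]), 0.79)]
port_lug [(array([ 0.5518, -0.0041,  0.0176]), 0.9)]
```

View pics/e.png

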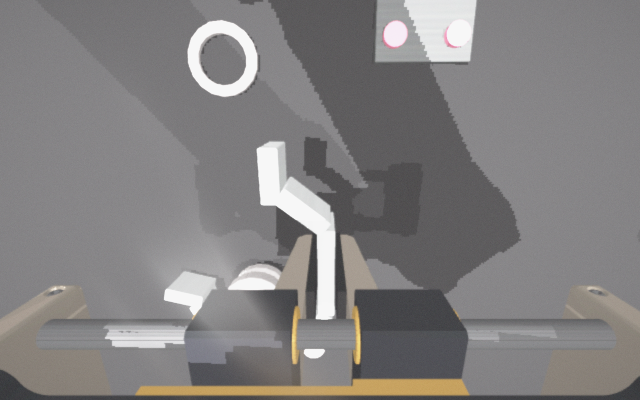

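Wrist view: jaw in the fingers with its lug at (272,150), port at (255,275), seal ring at (222,58), pink foot at (425,30). The height has sagged, so I'll move out to the fork-mouth side with some lift.

Emit:
{"method": "arm_command", "body": {
  "deltas": [
    [[-1, 0, 0.3, 0], [-0.5, -0.3, 1.6, 0], [-0.3, -0.3, 1.7, 0], [-0.3, -0.3, 1.7, 0], [-0.2, -0.2, 1.3, 0], [0, 0, 0, 0]]
  ]
}}

```text
t: 10.93
eef_pos: [0.5016, 0.1768, 0.0954]
ee_rot: [-0.507, 0.498, 0.518, 0.476]
contact_force: [-0.0, -0.1, -1.1]
opening: 0.106
```

```bash
python3 - <<'E'
from h import *
st(); grab_frame('scene');grab_frame('side')
pp('scene',['jaw_eye','jaw_grip','jaw_lug','hinge','pin_head']);pp('side',['jaw_eye','jaw_grip','hinge','pin_head'])
E
```

```text
t 10.93 p [0.5016 0.1768 0.0954] zang 92.99 tilt [-0.0328 -0.0125] op 0.106 F [-0.0412 -0.0827 -1.1406] j7 0.75
jaw_eye [(array([0.5591, 0.145 , 0.0803]), 0.75), (array([ 0.4704, -0.2114,  0.0005]), 0.67)]
jaw_grip [(array([ 0.4417, -0.2705,  0.0144]), 0.77), (array([0.5093, 0.1718, 0.0984]), 0.61)]
jaw_lug [(array([ 0.4862, -0.3247,  0.016 ]), 0.89), (array([0.4451, 0.1395, 0.1038]), 0.8)]
hinge [(array([ 0.5724,  0.1044, -0.0002]), 0.77), (array([0.2751, 0.2127, 0.0005]), 0.69), (array([0.5783, 0.0853, 0.0136]), 0.44)]
pin_head [(array([0.5586, 0.1441, 0.0829]), 0.59), (array([0.5725, 0.1031, 0.0625]), 0.58), (array([0.28  , 0.2128, 0.0621]), 0.36)]
jaw_eye [(array([ 0.465 , -0.2135,  0.0043]), 0.56)]
jaw_grip [(array([ 0.4419, -0.2756,  0.0193]), 0.73), (array([0.5095, 0.1736, 0.1027]), 0.48)]
hinge [(array([ 0.2738,  0.215 , -0.0017]), 0.85)]
pin_head [(array([0.277 , 0.218 , 0.0641]), 0.62), (array([0.4356, 0.4668, 0.0026]), 0.24)]
```

Emit:
{"method": "arm_command", "body": {
  "deltas": [
    [[1.5, 0, 0, 0], [1.5, 0, 0, 0], [1.5, 0, 0, 0], [0.5, 0, 0, 0], [0, 0, 0, 0]]
  ]
}}

```text
t: 11.9
eef_pos: [0.5007, 0.1713, 0.0428]
ee_rot: [-0.507, 0.5, 0.516, 0.476]
contact_force: [-0.2, 0.6, -1.8]
opening: 0.106
```

```bash
python3 - <<'E'
from h import *
st()
E
```

```text
t 11.9 p [0.5007 0.1713 0.0428] zang 92.66 tilt [-0.033  -0.0149] op 0.106 F [-0.2068  0.6499 -1.8001] j7 0.7
```

Emit:
{"method": "arm_command", "body": {
  "deltas": [
    [[0.8, 0, 0.2, 0], [0.8, 0, 0.2, 0], [0.6, 0, 0.2, 0], [0.4, 0, 0, 0], [0.2, 0, 0, 0], [0, 0, 0, 0]]
  ]
}}

```text
t: 12.4
eef_pos: [0.5006, 0.1783, 0.0136]
ee_rot: [-0.507, 0.499, 0.516, 0.477]
contact_force: [0.1, 0.1, -2.0]
opening: 0.103
```

```bash
python3 - <<'E'
from h import *
st()
E
```

```text
t 12.4 p [0.5006 0.1783 0.0136] zang 92.66 tilt [-0.0308 -0.0137] op 0.103 F [ 0.0801  0.1059 -1.9915] j7 0.65
```

Emit:
{"method": "arm_command", "body": {
  "deltas": [
    [[0.2, 0, 0, 0], [0.2, 0, 0, 0], [0, 0, 0, 0]]
  ]
}}

```text
t: 12.65
eef_pos: [0.5004, 0.1786, 0.0103]
ee_rot: [-0.507, 0.499, 0.516, 0.477]
contact_force: [-0.4, 0.5, -1.0]
opening: 0.108
```

Emit:
{"method": "arm_command", "body": {
  "deltas": [
    [[0, 0, 0, 0], [0, 0, 0, 0], [0.2, 0, 0, 0], [0, 0, 0, 0]]
  ],
  "hand": 0.3
}}

```text
t: 12.98
eef_pos: [0.502, 0.1789, 0.0092]
ee_rot: [-0.508, 0.498, 0.515, 0.478]
contact_force: [-1.0, 0.1, -0.3]
opening: 0.301
```

Emit:
{"method": "arm_command", "body": {
  "deltas": [
    [[0, 0, 0, 0], [0, 0, 0, 0], [0, 0, 0, 0], [0, 0, 0, 0], [0, 0, 0, 0]]
  ],
  "hand": 0,
  "grip_force": 12
}}

```text
t: 13.4
eef_pos: [0.5024, 0.1788, 0.0092]
ee_rot: [-0.508, 0.498, 0.515, 0.479]
contact_force: [0.5, -0.4, 0.7]
opening: 0.111
```

```bash
python3 - <<'E'
from h import *
st(); im=grab_frame('scene');pp('scene',['jaw_eye','jaw_grip','jaw_lug','pin_head'])
cv2.imwrite('pics/f.png',cv2.resize(im[170:270,270:400],None,fx=6,fy=6,interpolation=cv2.INTER_CUBIC))
E
```

```text
t 13.4 p [0.5024 0.1788 0.0092] zang 92.63 tilt [-0.0266 -0.013 ] op 0.111 F [ 0.514  -0.4297  0.7337] j7 0.64
jaw_eye [(array([ 0.5621,  0.1451, -0.0012]), 0.68), (array([ 0.4697, -0.2139,  0.0016]), 0.59)]
jaw_grip [(array([0.5052, 0.1748, 0.0141]), 0.79), (array([ 0.4413, -0.2705,  0.0173]), 0.76), (array([0.7837, 0.1445, 0.0002]), 0.69)]
jaw_lug [(array([0.4451, 0.1384, 0.016 ]), 0.86), (array([ 0.4875, -0.3266,  0.016 ]), 0.78)]
pin_head [(array([0.5728, 0.1029, 0.0633]), 0.49), (array([0.2779, 0.2124, 0.0632]), 0.43)]
```

View pics/f.png

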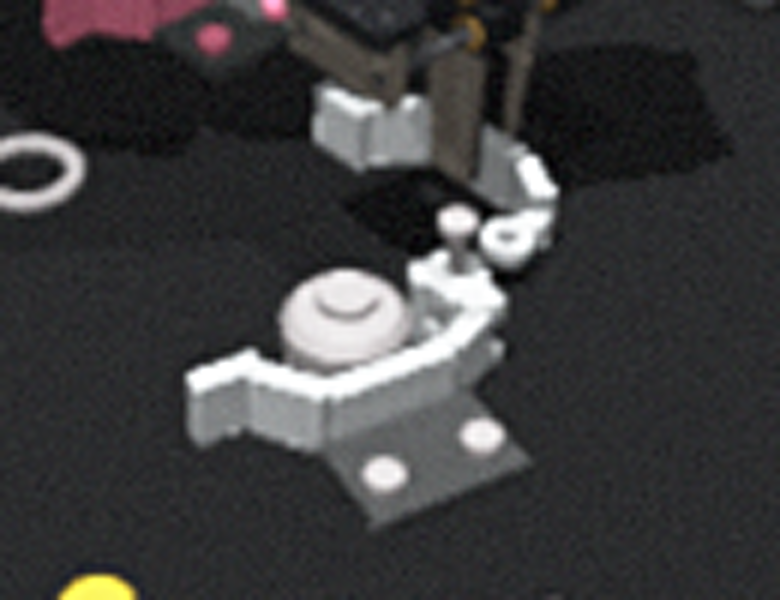

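The crop shows the jaw lying flat, its eye at (508,240) in front of the fork mouth beside the pin head at (458,222). It is open by about 1.34 rad and in line with the mouth, so I'll push it in.

Emit:
{"method": "arm_command", "body": {
  "deltas": [
    [[0, -0.1, -0.7, 0], [0, -0.1, -0.7, 0], [0, -0.1, -0.7, 0], [0, -0.1, -0.6, 0], [0, -0.1, -0.5, 0], [0, 0, 0, 0]]
  ]
}}

```text
t: 14.15
eef_pos: [0.5092, 0.1443, 0.0093]
ee_rot: [-0.507, 0.498, 0.515, 0.479]
contact_force: [-0.5, 0.4, -1.8]
opening: 0.111
```

```bash
python3 - <<'E'
from h import *
st(); grab_frame('scene');pp('scene',['jaw_eye','jaw_grip'])
E
```

```text
t 14.15 p [0.5092 0.1443 0.0093] zang 92.64 tilt [-0.0269 -0.0116] op 0.111 F [-0.4736  0.3996 -1.7974] j7 0.71
jaw_eye [(array([ 0.5663,  0.1131, -0.002 ]), 0.64), (array([ 0.4716, -0.2126,  0.0002]), 0.61), (array([0.5782, 0.0856, 0.0156]), 0.43)]
jaw_grip [(array([ 0.4422, -0.2691,  0.0175]), 0.92), (array([0.5137, 0.1408, 0.0176]), 0.83), (array([0.3782, 0.0194, 0.0045]), 0.27)]
```

Emit:
{"method": "arm_command", "body": {
  "deltas": [
    [[0, 0, -0.3, 0], [0, -0.1, -0.3, 0], [0, 0, 0, 0]]
  ]
}}

```text
t: 14.55
eef_pos: [0.51, 0.1394, 0.0093]
ee_rot: [-0.508, 0.497, 0.516, 0.478]
contact_force: [0.3, -0.9, -1.5]
opening: 0.107
```

Emit:
{"method": "arm_command", "body": {
  "deltas": [
    [[0, 0, -0.3, 0], [0, 0, 0, 0]]
  ]
}}

```text
t: 14.72
eef_pos: [0.5106, 0.1375, 0.0094]
ee_rot: [-0.508, 0.496, 0.517, 0.478]
contact_force: [1.9, 1.7, -2.4]
opening: 0.109
```

Emit:
{"method": "arm_command", "body": {
  "deltas": [
    [[0, 0, -0.3, 0], [0, 0, 0, 0]]
  ]
}}

```text
t: 14.88
eef_pos: [0.5114, 0.1362, 0.0096]
ee_rot: [-0.509, 0.494, 0.517, 0.479]
contact_force: [3.1, 1.5, -2.0]
opening: 0.112
```

Emit:
{"method": "arm_command", "body": {
  "deltas": [
    [[0, 0, -0.4, 0], [0, 0, 0, 0]]
  ]
}}

```text
t: 15.05
eef_pos: [0.5122, 0.1337, 0.01]
ee_rot: [-0.509, 0.492, 0.518, 0.48]
contact_force: [2.9, 1.9, -2.7]
opening: 0.112
```

```bash
python3 - <<'E'
from h import *
st(); im=grab_frame('scene');pp('scene',['jaw_eye','jaw_grip','jaw_lug'])
cv2.imwrite('pics/g.png',cv2.resize(im[180:260,300:380],None,fx=7,fy=7,interpolation=cv2.INTER_CUBIC))
E
```

```text
t 15.05 p [0.5122 0.1337 0.01  ] zang 93.15 tilt [-0.0219 -0.0038] op 0.112 F [ 2.9345  1.8704 -2.7012] j7 0.74
jaw_eye [(array([ 0.4687, -0.2128,  0.0026]), 0.9), (array([0.5708, 0.1031, 0.0002]), 0.84)]
jaw_grip [(array([ 0.4429, -0.2689,  0.017 ]), 0.88), (array([0.5186, 0.1296, 0.016 ]), 0.8), (array([0.572 , 0.1018, 0.0007]), 0.62)]
jaw_lug [(array([0.4522, 0.0933, 0.0147]), 0.77), (array([ 0.4855, -0.3241,  0.014 ]), 0.75), (array([0.574 , 0.1026, 0.0014]), 0.15)]
```

View pics/g.png

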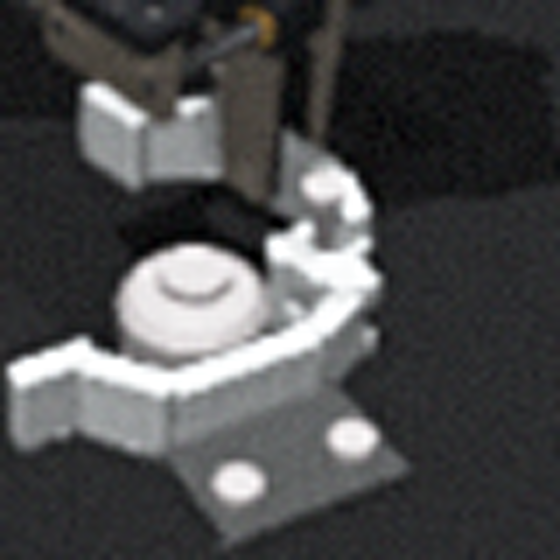

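The eye is in the fork, but the force points to one V face touching (the -x one). I'll push on with some +x and a firmer grip.

Emit:
{"method": "arm_command", "body": {
  "deltas": [
    [[0, -0.2, -0.1, 0], [0, -0.2, -0.2, 0], [0, 0, 0, 0]]
  ],
  "grip_force": 30
}}

```text
t: 15.5
eef_pos: [0.5156, 0.1334, 0.0101]
ee_rot: [-0.508, 0.491, 0.519, 0.48]
contact_force: [3.4, 0.9, -2.2]
opening: 0.105
```

Emit:
{"method": "arm_command", "body": {
  "deltas": [
    [[0, -0.3, -0.3, 0], [0, 0, 0, 0]]
  ]
}}

```text
t: 15.67
eef_pos: [0.5153, 0.1332, 0.0098]
ee_rot: [-0.507, 0.492, 0.522, 0.478]
contact_force: [3.7, 2.5, -3.1]
opening: 0.11
```

```bash
python3 - <<'E'
from h import *
st(); grab_frame('scene');pp('scene',['jaw_eye','jaw_grip','jaw_lug'])
E
```

```text
t 15.67 p [0.5153 0.1332 0.0098] zang 93.37 tilt [-0.0281  0.0012] op 0.11 F [ 3.7198  2.454  -3.0953] j7 0.75
jaw_eye [(array([ 0.577 ,  0.1013, -0.0005]), 0.59), (array([ 0.4682, -0.2122,  0.0014]), 0.59)]
jaw_grip [(array([ 0.4422, -0.2688,  0.014 ]), 0.89), (array([0.5194, 0.1289, 0.017 ]), 0.81), (array([ 0.6393, -0.3935, -0.0016]), 0.55)]
jaw_lug [(array([ 0.4866, -0.3253,  0.0149]), 0.84), (array([0.4585, 0.0915, 0.0162]), 0.83), (array([ 0.6974, -0.1584,  0.0005]), 0.48)]
```

The last push gave no motion in either direction, so it is seated. I'll release and rise.

Emit:
{"method": "arm_command", "body": {
  "deltas": [
    [[0, 0, 0, 0], [0, 0, 0, 0], [0, 0, 0, 0], [-1.5, 0, 0, 0], [-2.5, 0, 0, 0], [-2.5, 0, 0, 0], [-2, 0, 0, 0], [0, 0, 0, 0]]
  ],
  "hand": 0.3
}}

```text
t: 16.53
eef_pos: [0.5152, 0.1226, 0.0953]
ee_rot: [-0.505, 0.502, 0.518, 0.474]
contact_force: [1.0, 0.7, 0.8]
opening: 0.303
```

```bash
python3 - <<'E'
from h import *
st(); im=grab_frame('scene');pp('scene',['jaw_eye','jaw_grip','jaw_lug','pin_head','hinge'])
cv2.imwrite('pics/i.png',cv2.resize(im[180:260,300:380],None,fx=7,fy=7,interpolation=cv2.INTER_CUBIC))
E
```

```text
t 16.53 p [0.5152 0.1226 0.0953] zang 92.72 tilt [-0.0406 -0.0154] op 0.303 F [0.9581 0.6768 0.8385] j7 0.85
jaw_eye [(array([ 0.4716, -0.2122, -0.    ]), 0.88)]
jaw_grip [(array([ 0.4424, -0.269 ,  0.0149]), 0.69), (array([0.5207, 0.1261, 0.0159]), 0.66), (array([0.5771, 0.0864, 0.0126]), 0.34)]
jaw_lug [(array([ 0.4868, -0.3228,  0.0143]), 0.88), (array([0.4561, 0.092 , 0.0145]), 0.63)]
pin_head [(array([0.5736, 0.1024, 0.062 ]), 0.45)]
hinge [(array([0.5722, 0.1024, 0.0045]), 0.97), (array([ 0.2729,  0.215 , -0.0003]), 0.73)]
```

View pics/i.png

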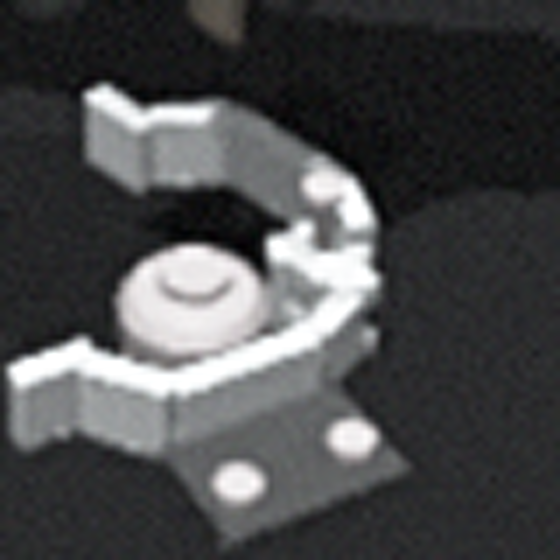

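Jaw stays seated with the eye inside the fork (345,240), and the pin head at (322,185) is still up. I'll close the fingers and go over the pin.

Emit:
{"method": "arm_command", "body": {
  "deltas": [
    [[0, -1.4, -0.6, 0], [0, -1.4, -0.6, 0], [0, -1.4, -0.6, 0], [0, -1.4, -0.5, 0], [0, 0, 0, 0], [0, 0, 0, 0]]
  ],
  "hand": 0
}}

```text
t: 17.33
eef_pos: [0.5664, 0.1015, 0.0819]
ee_rot: [-0.502, 0.506, 0.523, 0.468]
contact_force: [-0.1, -0.4, -0.7]
opening: 0.003
```

```bash
python3 - <<'E'
from h import *
st()
E
```

```text
t 17.33 p [0.5664 0.1015 0.0819] zang 92.99 tilt [-0.0593 -0.0178] op 0.003 F [-0.1474 -0.3572 -0.7302] j7 0.92
```

Emit:
{"method": "arm_command", "body": {
  "deltas": [
    [[0.3, -0.5, 0.1, 0], [0.5, -0.5, 0.1, 0], [0.5, -0.1, 0.1, 0], [0.4, 0, 0, 0], [0, 0, 0, 0]]
  ]
}}

```text
t: 17.75
eef_pos: [0.5742, 0.1064, 0.0614]
ee_rot: [-0.502, 0.506, 0.525, 0.466]
contact_force: [1.6, -1.2, 1.2]
opening: 0.004
```

Emit:
{"method": "arm_command", "body": {
  "deltas": [
    [[0.4, 0, -0.1, 0], [0.4, 0, 0, 0], [0.4, 0, 0, 0], [0.4, 0, 0, 0]]
  ]
}}

```text
t: 18.08
eef_pos: [0.5743, 0.1064, 0.048]
ee_rot: [-0.503, 0.504, 0.524, 0.467]
contact_force: [-1.6, -0.1, 6.0]
opening: 0.003
```

```bash
python3 - <<'E'
from h import *
st()
E
```

```text
t 18.08 p [0.5743 0.1064 0.048 ] zang 93.26 tilt [-0.0577 -0.019 ] op 0.003 F [-1.6011 -0.0635  6.0094] j7 0.89
```

Pin is going down at about 6 N. The tip is past 34 mm and into the eye.

Emit:
{"method": "arm_command", "body": {
  "deltas": [
    [[0.4, 0, 0, 0], [0.4, 0, 0, 0], [0.4, 0, 0, 0], [0.3, 0, 0, 0]]
  ]
}}

```text
t: 18.42
eef_pos: [0.5745, 0.1065, 0.0401]
ee_rot: [-0.506, 0.505, 0.522, 0.466]
contact_force: [-8.1, -3.6, 27.4]
opening: 0.008
```

Emit:
{"method": "arm_command", "body": {
  "deltas": [
    [[0.4, 0, 0, 0], [0.4, 0, 0, 0]]
  ]
}}

```text
t: 18.58
eef_pos: [0.5745, 0.1064, 0.0401]
ee_rot: [-0.508, 0.506, 0.52, 0.465]
contact_force: [-7.9, -3.5, 30.0]
opening: 0.004
```

Pin home: TCP at z 0.0401 with 30 N reaction. I'll rise and move outside the jaw wall to swing it shut.

Emit:
{"method": "arm_command", "body": {
  "deltas": [
    [[-1, 0, 0, 0], [-2, 0, 0, 0], [-1, 1.7, 1.7, 0], [-0.3, 1.7, 1.7, 0], [0, 1.7, 1.7, 0], [0, 1.6, 1.7, 0], [0, 0, 0, 0]]
  ]
}}

```text
t: 19.17
eef_pos: [0.5032, 0.1739, 0.0895]
ee_rot: [-0.508, 0.506, 0.518, 0.466]
contact_force: [-0.8, 0.3, -0.8]
opening: 0.005
```

```bash
python3 - <<'E'
from h import *
st(); grab_frame('scene');pp('scene',['jaw_grip','jaw_lug','pin_head','hinge','port_lug'])
E
```

```text
t 19.17 p [0.5032 0.1739 0.0895] zang 93.1 tilt [-0.049  -0.0308] op 0.005 F [-0.8362  0.2967 -0.8261] j7 0.75
jaw_grip [(array([ 0.4431, -0.2686,  0.0161]), 0.62), (array([ 0.6388, -0.3987,  0.0013]), 0.52)]
jaw_lug [(array([0.4574, 0.0898, 0.0157]), 0.9), (array([ 0.4864, -0.3237,  0.0156]), 0.8)]
pin_head [(array([0.5739, 0.1019, 0.0402]), 0.45), (array([0.2754, 0.2137, 0.0626]), 0.43)]
hinge [(array([0.5688, 0.1007, 0.0021]), 0.84), (array([ 0.2762,  0.2162, -0.001 ]), 0.84), (array([ 0.5534, -0.0077,  0.0157]), 0.71)]
port_lug [(array([ 0.5545, -0.0083,  0.0142]), 0.78), (array([0.2795, 0.1029, 0.0153]), 0.57)]
```

Emit:
{"method": "arm_command", "body": {
  "deltas": [
    [[1.7, -0.1, 0.1, 0], [1.9, -0.1, 0.2, 0], [1.9, -0.1, 0.2, 0], [1.4, -0.1, 0.1, 0], [0, 0, 0, 0]]
  ]
}}

```text
t: 19.88
eef_pos: [0.5129, 0.169, 0.0164]
ee_rot: [-0.505, 0.51, 0.512, 0.472]
contact_force: [0.1, -0.8, -0.3]
opening: 0.006
```

```bash
python3 - <<'E'
from h import *
st()
E
```

```text
t 19.88 p [0.5129 0.169  0.0164] zang 92.08 tilt [-0.0452 -0.0321] op 0.006 F [ 0.0867 -0.758  -0.2592] j7 0.67
```

Emit:
{"method": "arm_command", "body": {
  "deltas": [
    [[0, 0.4, -0.5, 0], [0, 0.3, -0.5, 0], [0, 0.5, -0.6, -5], [0, 0.5, -0.6, -5], [0, 0.5, -0.6, -5], [0, 0.5, -0.6, -5]]
  ]
}}

```text
t: 20.38
eef_pos: [0.4915, 0.1308, 0.0219]
ee_rot: [-0.583, 0.408, 0.595, 0.374]
contact_force: [-0.5, -0.3, -0.4]
opening: 0.007
```

```bash
python3 - <<'E'
from h import *
s,M=st(); p=np.array(s['eef_pos'])[:2]-[.5725,.1035]; z=M[:2,2]; jx=-z/np.linalg.norm(z); jy=np.array([-jx[1],jx[0]])
print('tool in jaw frame if parallel',p@jx,p@jy)
grab_frame('scene');pp('scene',['jaw_lug','jaw_grip'])
E
```

```text
t 20.38 p [0.4915 0.1308 0.0219] zang 112.84 tilt [-0.0406 -0.0299] op 0.007 F [-0.4782 -0.3178 -0.3528] j7 1.01
tool in jaw frame if parallel -0.056653681565956834 -0.06406111866975178
jaw_lug [(array([0.4639, 0.0638, 0.0147]), 0.8), (array([ 0.4859, -0.325 ,  0.0177]), 0.68), (array([0.5097, 0.1154, 0.0174]), 0.16)]
jaw_grip [(array([ 0.4425, -0.2684,  0.0161]), 0.91), (array([0.5146, 0.1139, 0.016 ]), 0.9), (array([ 0.5722,  0.1043, -0.003 ]), 0.49)]
```

Emit:
{"method": "arm_command", "body": {
  "deltas": [
    [[0.3, 0.5, -0.6, -5], [0.3, 0.5, -0.6, -5], [0.2, 0.5, -0.6, -5], [0.1, 0.5, -0.6, -5], [0.1, 0.5, -0.6, -5], [0.1, 0.5, -0.6, -5]]
  ]
}}

```text
t: 21.03
eef_pos: [0.486, 0.0987, 0.0185]
ee_rot: [-0.66, 0.231, 0.681, 0.215]
contact_force: [-6.0, 5.3, 7.7]
opening: 0.005
```

```bash
python3 - <<'E'
from h import *
s,M=st(); p=np.array(s['eef_pos'])[:2]-[.5725,.1035]; z=M[:2,2]; jx=-z/np.linalg.norm(z); jy=np.array([-jx[1],jx[0]])
print('tool in jaw frame if parallel',p@jx,p@jy)
grab_frame('scene');pp('scene',['jaw_lug','jaw_grip','jaw_eye'])
E
```

```text
t 21.03 p [0.486  0.0987 0.0185] zang 143.14 tilt [-0.036  -0.0122] op 0.005 F [-5.9713  5.2985  7.6601] j7 1.52
tool in jaw frame if parallel -0.06630104770210589 -0.05571690851435262
jaw_lug [(array([ 0.4871, -0.324 ,  0.0158]), 0.65), (array([0.4842, 0.0237, 0.0144]), 0.62)]
jaw_grip [(array([ 0.4429, -0.269 ,  0.0164]), 0.81), (array([0.5116, 0.0943, 0.018 ]), 0.79), (array([ 0.6393, -0.3936,  0.0014]), 0.5)]
jaw_eye [(array([ 0.4714, -0.2138,  0.0016]), 0.75), (array([ 0.5738,  0.1004, -0.0024]), 0.58), (array([0.3811, 0.0197, 0.001 ]), 0.51)]
```

Emit:
{"method": "arm_command", "body": {
  "deltas": [
    [[0, 0.7, -0.6, -1], [0, 0.7, -0.6, -4], [0, 0.7, -0.6, -4], [0, 0.7, -0.6, -4]]
  ]
}}

```text
t: 21.57
eef_pos: [0.4929, 0.0642, 0.0202]
ee_rot: [-0.682, 0.153, 0.701, 0.139]
contact_force: [-0.7, 1.1, 0.2]
opening: 0.004
```

```bash
cat >> h.py <<'E'
def chk():
    s,M=st(); H=np.array([.5725,.1035]); p=np.array(s['eef_pos'])[:2]-H
    grab_frame('scene')
    L=[np.array(d['xyz']) for d in pinpoint('scene','jaw_lug') if d['xyz'][1]>-.1]
    G=[np.array(d['xyz']) for d in pinpoint('scene','jaw_grip') if d['xyz'][1]>-.1]
    for q,l,n in [(L,np.arctan2(-110,-.5),'lug'),(G,np.arctan2(-52,-35),'grip')]:
        for v in q[:2]:
            y=(np.arctan2(*(v[:2]-H)[::-1])-l+np.pi)%(2*np.pi)-np.pi; c,w=np.cos(y),np.sin(y)
            print(n,v,'yaw',np.degrees(y).round(1),'tool in jaw',c*p[0]+w*p[1],-w*p[0]+c*p[1])
E
python3 -c "
from h import *
chk()"
```

```text
t 21.57 p [0.4929 0.0642 0.0202] zang 156.16 tilt [-0.0306 -0.0129] op 0.004 F [-0.6927  1.1203  0.2299] j7 1.78
lug [0.5148 0.0014 0.015 ] yaw -29.2 tool in jaw -0.050319694288649956 -0.0731614584027985
lug [ 0.571   0.1026 -0.0035] yaw -58.8 tool in jaw -0.0076707149781308145 -0.08846372567697951
grip [0.5161 0.0667 0.0188] yaw -22.9 tool in jaw -0.0580195938920999 -0.06721902523485006
grip [ 0.7819 -0.0315  0.0013] yaw 91.1 tool in jaw -0.03771577145469252 0.08038775536426557
```

Emit:
{"method": "arm_command", "body": {
  "deltas": [
    [[0.2, 0.4, -0.6, -4], [0.2, 0.4, -0.6, -4], [0.1, 0.3, -0.5, -4], [0, 0, 0, 0]]
  ]
}}

```text
t: 22.05
eef_pos: [0.5025, 0.051, 0.0158]
ee_rot: [-0.691, 0.081, 0.715, 0.069]
contact_force: [0.4, -1.0, -0.4]
opening: 0.002
```

```bash
python3 -c "
from h import *
chk();pp('scene',['port_lug'])"
```

```text
t 22.05 p [0.5025 0.051  0.0158] zang 167.77 tilt [-0.0344 -0.0132] op 0.002 F [ 0.4116 -1.0002 -0.4131] j7 1.99
lug [ 0.543  -0.0064  0.0145] yaw -14.8 tool in jaw -0.05432433874216537 -0.06863429601837143
lug [0.5802 0.0842 0.0143] yaw 22.0 tool in jaw -0.08460324449099395 -0.022451979674586977
grip [0.5233 0.0566 0.0147] yaw -12.4 tool in jaw -0.0570785649787911 -0.06636141792994546
port_lug [(array([ 0.5528, -0.0062,  0.0133]), 0.96), (array([0.2784, 0.1044, 0.0138]), 0.48)]
```

Nearly shut, about 5–9 mm to go at the lug. From here I'll push in small steps and watch the force.

Emit:
{"method": "arm_command", "body": {
  "deltas": [
    [[0, 0.1, -0.3, -1], [0, 0.1, -0.3, 0], [0, 0, 0, 0]]
  ]
}}

```text
t: 22.5
eef_pos: [0.5063, 0.0482, 0.016]
ee_rot: [-0.691, 0.076, 0.716, 0.062]
contact_force: [-0.6, -1.0, 0.6]
opening: 0.007
```

Emit:
{"method": "arm_command", "body": {
  "deltas": [
    [[0, 0.1, -0.3, 0], [0, 0, 0, 0]]
  ]
}}

```text
t: 22.67
eef_pos: [0.5082, 0.0467, 0.0159]
ee_rot: [-0.691, 0.077, 0.716, 0.062]
contact_force: [-1.8, 0.7, 0.5]
opening: 0.005
```

Emit:
{"method": "arm_command", "body": {
  "deltas": [
    [[0, 0, -0.3, 0], [0, 0, 0, 0]]
  ]
}}

```text
t: 22.83
eef_pos: [0.5086, 0.0464, 0.0158]
ee_rot: [-0.689, 0.077, 0.718, 0.062]
contact_force: [-1.4, -0.4, 0.9]
opening: 0.002
```

```bash
python3 -c "
from h import *
chk()"
```

```text
t 22.83 p [0.5086 0.0464 0.0158] zang 168.69 tilt [-0.0436 -0.017 ] op 0.002 F [-1.3536 -0.4213  0.8548] j7 2.03
lug [ 0.5476 -0.0073  0.0158] yaw -12.4 tool in jaw -0.050152026823986014 -0.06949129671448943
grip [0.5306 0.0538 0.0156] yaw -6.2 tool in jaw -0.05738139766367 -0.06365250439518297
grip [0.3758 0.0192 0.0008] yaw -32.9 tool in jaw -0.02270795810415196 -0.08263543278978516
```

Emit:
{"method": "arm_command", "body": {
  "deltas": [
    [[0, 0, -0.6, 0], [0, 0, -0.6, 0]]
  ]
}}

```text
t: 23.15
eef_pos: [0.5088, 0.0463, 0.0156]
ee_rot: [-0.681, 0.078, 0.725, 0.06]
contact_force: [-21.7, 0.9, 24.7]
opening: 0.004
```

Emit:
{"method": "arm_command", "body": {
  "deltas": [
    [[0, 0, -1, 0], [0, 0, -1, 0]]
  ]
}}

```text
t: 23.32
eef_pos: [0.5085, 0.0462, 0.016]
ee_rot: [-0.668, 0.079, 0.738, 0.055]
contact_force: [-30.8, 0.2, 33.8]
opening: 0.007
```

```bash
python3 -c "
from h import *
chk()
im=grab_frame('scene');cv2.imwrite('pics/j.png',cv2.resize(im[180:260,300:380],None,fx=7,fy=7,interpolation=cv2.INTER_CUBIC))"
```

```text
t 23.32 p [0.5085 0.0462 0.016 ] zang 168.98 tilt [-0.1012 -0.0253] op 0.007 F [-30.825    0.2363  33.8166] j7 2.07
lug [ 0.5482 -0.0091  0.015 ] yaw -11.9 tool in jaw -0.05079469193636955 -0.0693114002459759
lug [0.5712 0.1005 0.0016] yaw -23.2 tool in jaw -0.036295940001672286 -0.07788950938581882
grip [0.5294 0.0518 0.0148] yaw -5.9 tool in jaw -0.057811193250184426 -0.06357701524889622
```

View pics/j.png

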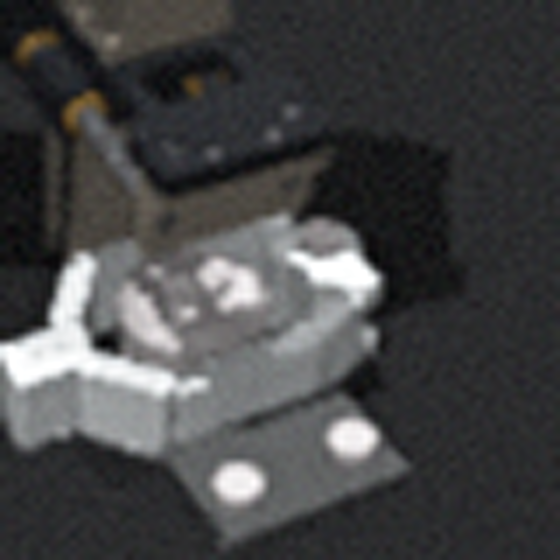

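The lugs are together at (45,345) as one block, with a hard stop at about 30 N. I'll back off and rise.

Emit:
{"method": "arm_command", "body": {
  "deltas": [
    [[0, 0, 0.8, 0], [0, 0, 0.8, 0], [0, 0, 0.8, 0], [-1.5, 0, 0.3, 0], [-2.5, 0, 0.5, 0], [-3, 0, 1, 0], [-3, 0, 1, 0], [0, 0, 0, 0]]
  ]
}}

```text
t: 24.18
eef_pos: [0.4698, 0.0603, 0.1275]
ee_rot: [-0.671, 0.078, 0.735, 0.056]
contact_force: [0.2, 1.2, 0.3]
opening: 0.006
```

```bash
python3 -c "
from h import *
chk();pp('scene',['port_lug','pin_head','sample_bottle','seal_ring'])
im=grab_frame('scene');cv2.imwrite('pics/k.png',cv2.resize(im[180:260,290:380],None,fx=7,fy=7,interpolation=cv2.INTER_CUBIC))"
```

```text
t 24.18 p [0.4698 0.0603 0.1275] zang 169.06 tilt [-0.0922 -0.0222] op 0.006 F [0.237  1.1696 0.2589] j7 2.13
lug [ 0.5487 -0.0085  0.0166] yaw -11.7 tool in jaw -0.09176718894500804 -0.06314754422171281
grip [0.5271 0.0538 0.0123] yaw -8.5 tool in jaw -0.09521873364926867 -0.05781195438948257
port_lug [(array([ 0.5536, -0.0045,  0.0136]), 0.8), (array([0.2798, 0.1013, 0.0138]), 0.79), (array([0.5783, 0.0866, 0.0146]), 0.3)]
pin_head [(array([0.5718, 0.1034, 0.0388]), 0.53)]
sample_bottle [(array([ 0.7013, -0.1602,  0.0017]), 0.73)]
seal_ring [(array([0.373 , 0.0182, 0.0001]), 0.43)]
```

View pics/k.png

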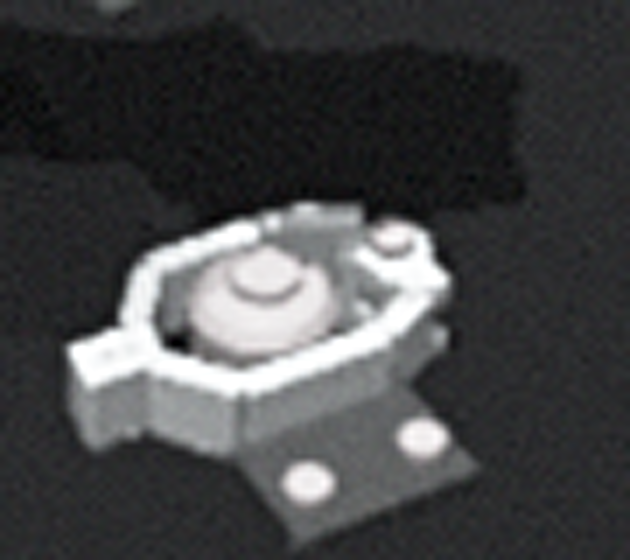

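The clamp is shut: lugs meet at (105,360), the pin head is down on the cheek at (390,238), and the robot is clear. Handing in.

```bash
python3 -c "
from station import *
print(bot.finish_job())"
```

```text
the job is handed in; nothing more can be done
None
```

The clamp is back together and the job is handed in, at about 24 s on the clock; no verdict was reported. I slid the loose half's eye into the fork to the stop while it stood about 1.3 rad open. Then I pushed the pin home and swung the half shut with closed fingers until the lugs met.

**Last checks:**
- **Pin:** the tool stopped at 40.1 mm above the bench with about 30 N of reaction. The network put the pin head at 39–40 mm.
- **Lugs:** pushing shut ended at a hard stop, and the final picture shows the two lugs together with no visible gap. The networks disagreed with this slightly, putting the two lug faces about 6 mm apart, mostly along the lug and near their 4 mm error. I trusted the picture and the stop.
- **Forces:** the highest wrist reading I saw was about 46 N, while pressing the lugs together with the fingertips.
- **Other things on the bench:** the bottle and seal ring measured where they began, to within about 4 mm. The red jaw read the same throughout. I did not measure the other bystanders again.

**Went less well:** the first grip landed on the bend of the wall, so I dragged the half clear of the bottle and gripped it again. The tool also tilted a few degrees and sagged during the carry, so I set the half down flat and gripped it again before sliding it in.

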